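Clear and extend the recipe-filming mast

TASK

A roll of blue tape has been parked over the grip of the telescopic camera mast on the worktop. Lift the roll off, set it down flat on the bare worktop clear of the mast (do not drop it) and let go of it, then press the mast's red release button in and, with it pressed, pull the grip up past the first stop to the second stop, as far as it goes. Finish while still holding the mast extended there, and leave the mug, tin and salt shaker where they are.

Things in the scene. Friction and masses are not known exactly. Their poses are not given: they have to be found in the camera images.
- mast: telescopic camera mast, fixed upright on the worktop. Origin: centre of its foot, on the worktop, z up; the red release button looks along the mast's own -x. Dark round foot 110 mm across, 22 mm high; aluminium outer tube 27 mm across; black collar 52 mm across, its flat top 130 mm above the worktop. The grey grip head stands above the collar.
- head_grip (a point): point on the mast's axis inside the grip head, level with the button, 162 mm above the worktop when collapsed. Grey block 22 x 22 mm, 34 mm high (from 12 mm above the collar, top at 176 mm) on an 18 mm steel inner tube; a brass camera screw on top ends at 182 mm. All rises with the telescope. Pinching the head between the button and the opposite face presses the button in.
- button_face (a point): centre of the outer face of the red release button (12 mm wide, 16 mm high) on the head's -x face (mast frame), standing 5 mm proud of it, so 27 mm from the opposite face. It rises with the head.
- telescope (a joint): how far the inner tube is pulled up, m: 0 collapsed, 0.050 first stop, 0.110 second stop (hard end). Locked at 0 while the button is out; with the button kept in it runs freely to the end (about 3 N to lift). With the button out it cannot pass the first stop. Nothing locks it at the second stop: let go there, it drops back by about 40 mm.
- release (a joint): how far the button is pressed, m: 0 out, 0.004 fully in (spring, 3 N at first, 6 N fully in). The lock is free from about 0.0032.
- tape: roll of blue tape on a cardboard core, a rigid ring: 64 mm outside, 43 mm hole, 36 mm high, about 90 g. Origin: centre of its underside, z along its axis. At the start it lies flat round the grip head on the mast's collar; the screw stands 16 mm above its top, so lift it straight up at least 55 mm to clear it.
- tape_mid (a point): centre of the tape roll, on its axis half-way up (18 mm above its underside).
- mug: white mug, loose, 106 mm high, 84 mm across and 122 mm over its handle; origin at its underside. Leave alone.
- tin: short red food tin, loose, 75 mm across, 58 mm high; origin at its underside. Leave alone.
- shaker: clear salt shaker, loose, 44 mm across, 90 mm high; origin at its underside. Leave alone.
Not all that is in view belongs to the job. Of the things like the tape, leave any that is purple or turquoise; of the rest the larger one is meant.

How it is judged:
By the outcome, as a careful person would: the job done as asked, in the order asked, and still so for the second after the job is handed in, while the arm keeps its last pose, push and grip.
It also fails if it takes over 51 s, if anything falls off the work surface, if the arm or the gripper's body presses on something with over 40 N, if the wrist force passes 120 N, or if a joint passes its speed limit or range.

ROBOT

A 7-joint arm with a two-finger parallel gripper is mounted at the origin on a cart in front of the work surface, level with it; the furniture and walls round the work are solid. World frame = base frame: x ahead of the robot, y to its left, z up, the work surface at z = 0. Lengths are in m, angles in rad, forces in N, time in s.
With the tool pointing down it reaches from about 0.4 to 0.85 m from the base axis. Payload 6.9 kg.
Tool frame: the origin (TCP) lies midway between the tips of the shut fingers; the grasp point (between the pads) lies behind it (ctrl.pinch_z is the z of the grasp point in the tool frame, in m); z points along the fingers, y is the line along which they close (so a half turn about z gives the same grasp; the last joint's range is limited). The gripper opens to 85 mm and grips with 20 to 120 N. Pads are 22 mm wide; open, the fingers measure 114 mm over their backs; the gripper's body (76 mm by 85 mm) begins 54 mm behind the grasp point. The pads swing forward as they close: fully open they stand 13 mm farther back than shut.
Start: joints at [-1.034, 0.507, -0.238, 1.5, 0.126, 1.149, -0.155], TCP at [0.262, 0.568, 0.231] pointing down, gripper open.
Joint ranges: [-3.08, 3.08], [-0.24, 2.05], [-1.43, 1.35], [0, 2.5], [-1.52, 4.66], [0.17, 1.96], [-2.89, 2.89]. Speed limits (rad/s): [2.39, 2.39, 3.14, 3.14, 3.14, 3.14, 3.14].

INTERFACE

Orientations are given as a unit quaternion [w, x, y, z].
In Python, from station import ctrl, get_state, vision, ticket, models gives the robot as it stands. Calls block until the motion is done:
- ctrl.movep(position, orientation): joint-space move of the TCP to a pose.
- ctrl.movel(position, frame=None, max_speed=0.15): straight line of the TCP; frame=None keeps the orientation; max_speed is the mean speed in m/s.
- ctrl.set_joints(angles): joint-space move.
- ctrl.ungrasp() and ctrl.close_gripper(force=None): open the fingers fully, or close them until they stop; force is the grip in N (None keeps the last).
- ctrl.pause(seconds).
- ctrl.ik(position, orientation): joint angles nearest the present ones, or None.
- get_state(): the state.
- vision.grab_frame(name): name is "scene" or "side" or "wrist"; returns (picture, depth): 420x560x3 uint8, blue, green, red; 420x560 float32, m along the optical axis (not along the pixel's ray), 0 where there is no reading.
- vision.camera_info(name): a dict with "mtx" (3x3 intrinsics, pixels), "dist_coeffs" ([k1, k2, p1, p2, k3] as OpenCV has them; the pictures are not rectified), "R" (3x3) and "t" (3): a world point X has camera coordinates R X + t; the wrist camera has in their place "hand_eye" (4x4, takes a point from camera to tool coordinates, whose origin is the TCP and whose axes are the flange's). Camera axes: x right, y down, z forward; pixel columns grow to the right and rows downward; lengths in m; the calibration is good to about 2 mm. A picture is of the moment at which its call begins: read the wrist's pose just before it. camera_info takes no time and is no camera call.
A pose or a line that the arm cannot do raises ctrl.Unreachable and nothing moves.
- ticket.close_job(): hands the job in; it is judged then, once.
Trained networks look in the newest picture that a camera, given by its name, has taken for a name from the list of things; names that differ only in an ending like _2 or _b are one class to them, and where a whole thing is asked for, a point or a joint stands for the part that bears it (a point fixed in the world has none). Each returns a list of dicts, best first, with "p" (0 to 1); they miss things now and then, are a little off and sometimes report something else, mostly with a low value. They report only what shows in the picture. A call takes as long as a camera call. They do not tell look-alikes from the thing itself.
- models.recognise(camera, target): "point" ([column, row] in pixels, amid what is visible of it).
- models.masks_of(camera, target): "mask" (420x560 bool, what is visible of it) and "point" ([column, row] in pixels, amid what is visible of it).
The state is a dict: "time": time; "qpos": joint angles; "qd": joint speeds; "tau": joint torques, N m; "tcp_pos": TCP position; "eef_rot": TCP orientation; "contact_force": force on the tool from outside, world axes, zero at the start; "wrist_torque": the same for the moment, N m; "width": finger opening in m; "gripper_force": force on a finger pad.
Only numpy, scipy, OpenCV 4.12 (cv2) and the standard library are available. Lean on these libraries where they do the work, as an engineer would, in place of code of your own. Each camera call takes 0.05 s, during which the arm holds its last target. There are 200 camera calls.

## Working session

There is one attempt and no reset: what is moved stays moved. The work goes in short steps, each a Python script; the robot and the scene stay as the last script left them, time stands still between calls to the robot, and variables do not carry over. Pictures are saved under pics/ and viewed, at most 10 in all, crops included, and the job is handed in when it is done.

```bash
ls; mkdir -p pics
cat > h.py <<'E'
import numpy as np, cv2
from station import ctrl, get_state, vision, ticket, models
from scipy.spatial.transform import Rotation as Rn
def cam(name):
    c=vision.camera_info(name)
    if 'R' in c: return c,np.array(c['R']),np.array(c['t']).ravel()
    s=get_state(); q=s['eef_rot']; T=np.eye(4); T[:3,:3]=Rn.from_quat(np.roll(q,-1)).as_matrix(); T[:3,3]=s['tcp_pos']
    W=np.linalg.inv(T@np.array(c['hand_eye'])); return c,W[:3,:3],W[:3,3]
def world(C,uv,d):
    c,R,t=C; uv=np.asarray(uv,float).reshape(-1,1,2)
    n=cv2.undistortPoints(uv,np.array(c['mtx']),np.array(c['dist_coeffs']))[:,0]
    P=np.c_[n,np.ones(len(n))]*np.asarray(d).reshape(-1,1)
    return (P-t)@R
def cloud(C,mask,D):
    v,u=np.nonzero(mask&(D>0)); return world(C,np.c_[u,v],D[v,u])
E
python3 - <<'E'
from h import *
print(get_state()); print(ctrl.pinch_z)
for n in ['scene','side']:
    C=cam(n); I,D=vision.grab_frame(n); cv2.imwrite(f'pics/{n}0.png',I); np.save(f'pics/{n}0.npy',D)
    for t in ['tape','mast','head_grip','button_face','mug','tin','shaker']:
        for m in models.masks_of(n,t):
            P=cloud(C,m['mask'],D)
            if len(P): print(n,t,round(m['p'],2),np.round(m['point']),len(P),np.round(np.median(P,0),3),np.round(np.percentile(P,3,axis=0),3),np.round(np.percentile(P,97,axis=0),3))
E
```

```text
pics
{'time': 0.0, 'qpos': array([-1.03351635,  0.50832348, -0.23751611,  1.50108389,  0.12568956,
        1.14889499, -0.15483588]), 'qd': array([-1.26638950e-04, -7.76982908e-04,  2.11061755e-04, -1.45988265e-04,
        4.39665929e-04,  1.41362363e-03, -4.00861655e-05]), 'tau': array([-6.27261088e-04, -6.20594215e+01, -2.18657970e+00, -2.49657995e+01,
        1.27541405e-02,  1.21383500e-02,  4.09090933e-05]), 'tcp_pos': array([0.26142709, 0.56717323, 0.23045516]), 'eef_rot': array([-1.72637071e-04,  2.14234367e-01,  9.76781907e-01, -8.43872658e-04]), 'contact_force': array([-0.11039405, -0.18960352,  0.35558334]), 'wrist_torque': array([ 0.0214262 , -0.02656512,  0.04088458]), 'gripper_force': 0.0, 'width': 0.08547683374497227}
-0.0187
scene tape 0.84 [273. 296.] 397 [ 0.41  -0.038  0.023] [ 0.389 -0.059  0.002] [ 0.432 -0.015  0.028]
scene tape 0.63 [304. 210.] 380 [0.693 0.034 0.026] [0.659 0.015 0.   ] [0.718 0.065 0.037]
scene tape 0.6 [166. 207.] 1532 [0.464 0.313 0.072] [0.425 0.265 0.008] [0.501 0.365 0.105]
scene tape 0.57 [286. 216.] 641 [0.534 0.004 0.158] [ 0.517 -0.01
[... 660 characters left out ...]
0.393 -0.062 -0.   ] [ 0.439 -0.019  0.029]
side tape 0.59 [282. 271.] 272 [ 0.691 -0.054  0.019] [ 0.668 -0.076 -0.004] [ 0.714 -0.033  0.029]
side tape 0.58 [309. 269.] 369 [0.702 0.042 0.028] [0.669 0.013 0.003] [0.725 0.07  0.038]
side tape 0.25 [284. 236.] 950 [0.563 0.002 0.014] [ 0.516 -0.04   0.001] [0.604 0.053 0.173]
side mast 0.77 [282. 234.] 931 [0.563 0.003 0.014] [ 0.511 -0.038  0.001] [0.603 0.053 0.173]
side head_grip 0.56 [285. 198.] 76 [0.557 0.006 0.172] [ 0.544 -0.004  0.157] [0.566 0.019 0.178]
side mug 0.75 [365. 180.] 805 [0.485 0.32  0.073] [0.428 0.261 0.015] [0.506 0.363 0.104]
side tin 0.89 [368. 245.] 645 [0.716 0.226 0.051] [0.673 0.198 0.002] [0.741 0.265 0.058]
```

Run:
```python
import cv2,numpy as np
a=cv2.imread('pics/scene0.png');b=cv2.imread('pics/side0.png')
cv2.imwrite('pics/full.png',a)
c1=cv2.resize(a[190:320,220:360],None,fx=2.85,fy=2.85,interpolation=cv2.INTER_CUBIC)
c2=cv2.resize(b[175:305,220:360],None,fx=2.85,fy=2.85,interpolation=cv2.INTER_CUBIC)
cv2.imwrite('pics/crops.png',np.hstack([c1,c2]))
```

```text
(no output)
```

View pics/scene0.png

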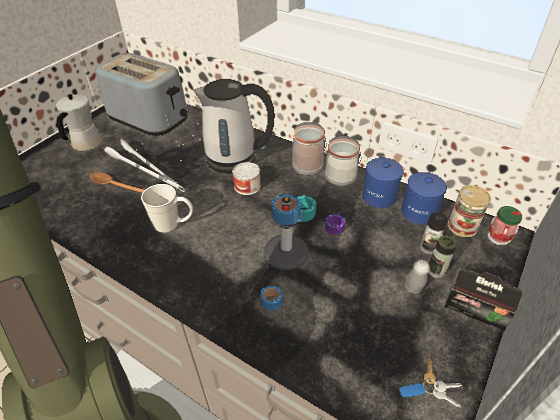

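View pics/crops.png

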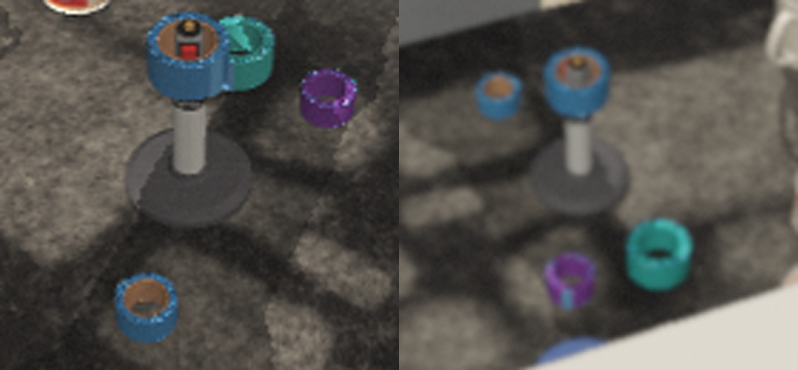

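The lookalikes are blue on the mast (286,216), a smaller blue ring (273,296), turquoise (304,210) and purple (336,225). The larger blue ring round the mast grip is the one meant, and the crop confirms it. Its red button is visible inside. I'll take one look from above with the wrist camera.

```bash
cat >> h.py <<'E'
def down(phi): # tool z down, tool y at angle phi (rad) in world xy
    a=(phi+np.pi/2)/2; return np.array([0,np.cos(a),np.sin(a),0])
E
python3 - <<'E'
from h import *
for n in ['scene','side']:
    c,R,t=cam(n); print(n,-R.T@t)
print(vision.camera_info('wrist')['hand_eye'])
for d in (-180,-135,-90,-45,0,45,90,135):
    j=ctrl.ik([0.55,0.005,0.30],down(np.radians(d))); print(d,None if j is None else np.round(j,2))
E
```

```text
scene [-0.04333159 -0.36221347  0.82649812]
side [ 1.53915543 -0.34278108  1.22186708]
[[ 6.05932992e-05 -9.46508152e-01 -3.22679894e-01  8.30498482e-02]
 [ 9.99999997e-01  4.26356835e-05  6.27193618e-05 -2.88184074e-04]
 [-4.56067094e-05 -3.22679897e-01  9.46508152e-01 -1.41953857e-01]
 [ 0.00000000e+00  0.00000000e+00  0.00000000e+00  1.00000000e+00]]
-180 [-0.73  0.55  1.15  1.59 -0.51  1.34 -2.65]
-135 [-0.73  0.55  1.15  1.59 -0.51  1.34 -1.87]
-90 [-0.41  0.37  0.53  1.59 -0.2   1.23 -1.42]
-45 [-0.37  0.36  0.46  1.59 -0.17  1.23 -0.66]
0 [-0.28  0.35  0.33  1.59 -0.12  1.22  0.07]
45 [-0.18  0.34  0.18  1.59 -0.06  1.22  0.8 ]
90 [-0.02  0.34 -0.05  1.58  0.02  1.22  1.5 ]
135 [ 0.11  0.34 -0.24  1.58  0.09  1.23  2.21]
```

Run:
```python
from h import *
ctrl.movep([0.548,0.005,0.31],down(np.radians(30)))
C=cam('wrist'); I,D=vision.grab_frame('wrist'); cv2.imwrite('pics/w1.png',I); np.save('pics/w1.npy',D)
v,u=np.nonzero(D>0); P=world(C,np.c_[u,v],D[v,u]); 
s=(P[:,2]>0.160)&(P[:,2]<0.1695)&(np.hypot(P[:,0]-.548,P[:,1]-.005)<.06)
hsv=cv2.cvtColor(I,cv2.COLOR_BGR2HSV)[v,u]
Q=P[s]; (c,r)=cv2.minEnclosingCircle(Q[:,:2].astype(np.float32)); print('tape top',c,r,len(Q),np.median(Q[:,2]))
k=(P[:,2]>0.1715)&(np.hypot(P[:,0]-.548,P[:,1]-.005)<.03)
print('head',np.median(P[k],0),k.sum(), cv2.minAreaRect(P[k][:,:2].astype(np.float32)*1000))
k=(P[:,2]>0.14)&((hsv[:,0]<6)|(hsv[:,0]>174))&(hsv[:,1]>170)&(hsv[:,2]>60)&(np.hypot(P[:,0]-.548,P[:,1]-.005)<.025)
print('red',k.sum(),np.median(P[k],0) if k.any() else 0)
print(get_state()['time'])
```

```text
tape top (0.5494756102561951, 0.00847866851836443) 0.03271235525608063 1767 0.1652610658061789
head [0.54274681 0.01544115 0.3941849 ] 10152 ((544.8359985351562, 10.773624420166016), (51.38067626953125, 30.99866485595703), 30.47441864013672)
red 58 [0.53825394 0.00282515 0.16918034]
3.1167
```

View pics/w1.png

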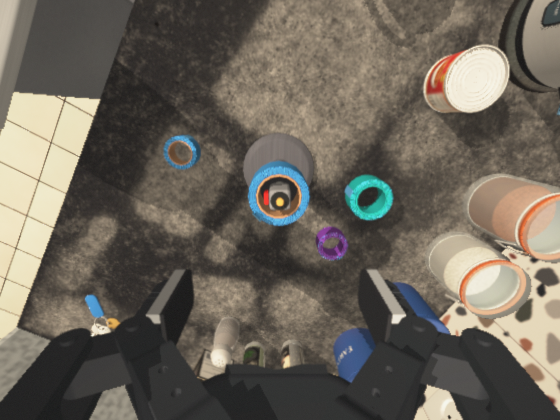

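The picture shows the blue ring at (279,194) with the red button on its left at (266,197), which matches the mast yaw of about 30°. Next I grasp the roll.

Run:
```python
from h import *
q=down(np.radians(30)); p=np.array([0.5495,0.0082,0])
ctrl.movel([p[0],p[1],0.23],(q),max_speed=.2) if False else ctrl.movep([p[0],p[1],0.25],q)
ctrl.movel([p[0],p[1],0.130],max_speed=.12)
s=get_state(); print(s['tcp_pos'],s['contact_force'])
ctrl.close_gripper(force=30); s=get_state(); print(s['width'],s['gripper_force'],s['contact_force'],s['tcp_pos'])
ctrl.movel([p[0],p[1],0.215],max_speed=.12)
s=get_state(); print(s['width'],s['gripper_force'],s['contact_force'],s['tcp_pos'],s['time'])
I,D=vision.grab_frame('scene'); cv2.imwrite('pics/s2.png',cv2.resize(I[120:330,180:460],None,fx=2.5,fy=2.5))
```

```text
[0.55008847 0.00816314 0.13083827] [-0.66119276 -0.18028756  0.24326932]
0.06238354972841396 32.52053342133877 [-0.71568505 -0.4690511   6.04112989] [0.54993085 0.00823085 0.13083248]
0.06166979256250223 32.92604274945916 [ 0.1835373   0.42293302 -1.31426482] [0.54900246 0.00823841 0.21424042] 5.8167
```

View pics/s2.png

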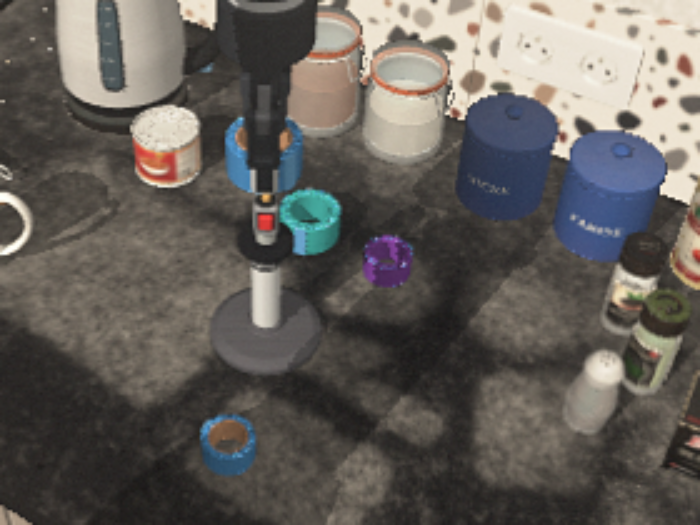

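The roll is held at (263,155 in the crop) clear of the screw, and the button at (265,220) is exposed. I'll place the roll on bare worktop at about (0.52,-0.15), lowering it until it makes contact.

Run:
```python
from h import *
C=cam('scene'); I,D=vision.grab_frame('scene')
v,u=np.nonzero(D>0); P=world(C,np.c_[u,v],D[v,u]); hsv=cv2.cvtColor(I,cv2.COLOR_BGR2HSV)[v,u]
k=(P[:,2]>0.14)&(P[:,2]<.185)&((hsv[:,0]<6)|(hsv[:,0]>174))&(hsv[:,1]>150)&(np.hypot(P[:,0]-.548,P[:,1]-.005)<.03)
print('red',k.sum(),P[k].mean(0))
k=(P[:,2]>0.10)&(P[:,2]<.134)&(np.hypot(P[:,0]-.548,P[:,1]-.005)<.04)
print('collar',k.sum(),P[k].mean(0))
ctrl.movel([0.549,0.008,0.235],max_speed=.15)
ctrl.movel([0.52,-0.15,0.20],max_speed=.2)
ctrl.movel([0.52,-0.15,0.012],max_speed=.15); ctrl.pause(.2)
f0=get_state()['contact_force'][2]; z=0.012
while z>-0.008:
    z-=.0015; ctrl.movel([0.52,-0.15,z],max_speed=.02); s=get_state()
    if s['contact_force'][2]-f0>3: break
print(z,f0,s['contact_force'],s['tcp_pos'],s['width'],s['time'])
```

```text
red 36 [0.53702386 0.00435141 0.16392015]
collar 285 [0.54309428 0.00731072 0.12598084]
2.168404344971009e-18 -0.7048126618673536 [-1.3410626   0.86723154  8.57386625] [ 0.52011334 -0.15003126  0.00081849] 0.06176260159719205 10.775
```

Run:
```python
from h import *
ctrl.ungrasp(); print(get_state()['width'])
ctrl.movel([0.52,-0.15,0.24],max_speed=.2)
ctrl.movel([0.549,0.008,0.29],max_speed=.2); ctrl.pause(.2)
C=cam('wrist'); I,D=vision.grab_frame('wrist')
v,u=np.nonzero(D>0); P=world(C,np.c_[u,v],D[v,u]); hsv=cv2.cvtColor(I,cv2.COLOR_BGR2HSV)[v,u]
r=np.hypot(P[:,0]-.549,P[:,1]-.007)
cc=(P[:,2]>.126)&(P[:,2]<.134)&(r<.04)
print('collar',cc.sum(),cv2.minEnclosingCircle(P[cc][:,:2].astype(np.float32)))
k=(P[:,2]>0.171)&(P[:,2]<.179)&(r<.03); print('headtop',k.sum(),P[k].mean(0),cv2.minAreaRect(P[k][:,:2].astype(np.float32)*1000))
red=((hsv[:,0]<6)|(hsv[:,0]>174))&(hsv[:,1]>150)&(hsv[:,2]>60)&(P[:,2]>.14)&(P[:,2]<.19)&(r<.035)
print('red',red.sum(),P[red].mean(0) if red.any() else 0)
t=(P[:,2]>.030)&(P[:,2]<.041)&(np.hypot(P[:,0]-.52,P[:,1]+.15)<.06); print('tape',t.sum(), cv2.minEnclosingCircle(P[t][:,:2].astype(np.float32)) if t.any() else 0,P[t][:,2].min() if t.any() else 0)
print(get_state()['time'])
J=cv2.resize(I[90:300,120:400],None,fx=2.5,fy=2.5); cv2.imwrite('pics/w3.png',J)
```

```text
0.08518793706443199
collar 1028 ((0.5507006049156189, 0.009100370109081268), 0.02584162726998329)
headtop 457 [0.54989752 0.01033819 0.17531562] ((550.2696533203125, 9.23823356628418), (21.706600189208984, 21.29882049560547), 31.08188247680664)
red 66 [0.53814531 0.00339387 0.16737587]
tape 777 ((0.518710732460022, -0.14926709234714508), 0.03251684457063675) 0.030048350606085066
13.7333
```

View pics/w3.png

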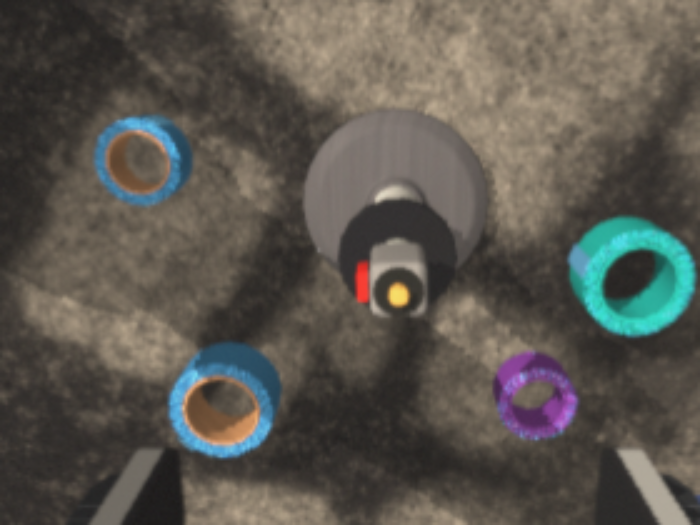

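The roll is flat on the worktop at (223,400 in the crop) and the mast is clear. The button is at (363,282), facing along the gripper's closing line, and the head yaw is 31°. Next I pinch the head and pull it up.

Run:
```python
from h import *
a=np.radians(31); q=down(a); h=np.array([0.5503,0.0092])-0.0008*np.array([np.cos(a),np.sin(a)])
ctrl.movep([*h,0.26],q); ctrl.movel([*h,0.141],max_speed=.12)
s=get_state(); print(s['tcp_pos'],s['contact_force'])
ctrl.close_gripper(force=45); ctrl.pause(.2); s=get_state(); print(s['width'],s['gripper_force'],s['contact_force'],s['tcp_pos'])
for dz in (.008,.04,.08,.104):
    ctrl.movel([*h,.141+dz],max_speed=.06); s=get_state(); print(dz,s['tcp_pos'],s['width'],s['contact_force'])
    if abs(s['contact_force'][2])>15: break
print(s['time'])
```

```text
[0.5501957  0.00874253 0.14179693] [-0.3058749   0.07463248 -0.5071401 ]
0.02156564807293539 50.70891201496124 [4.75932561 2.25081327 2.67649504] [0.5507792  0.00946118 0.14152074]
0.008 [0.55074595 0.00942051 0.14948149] 0.02153551953205296 [ 4.37416517  2.78279883 -0.57804708]
0.04 [0.55072196 0.00948259 0.18110862] 0.021688869725879894 [ 6.32534959  1.74760694 -1.6736755 ]
0.08 [0.55070623 0.0094247  0.22101046] 0.021958337959645448 [ 6.74436083  2.29815989 -2.73552461]
0.104 [0.55068336 0.0094339  0.24503242] 0.02138914858851937 [ 7.02058623  2.69043352 -2.39101008]
18.2583
```

Run:
```python
from h import *
s=get_state(); x,y=s['tcp_pos'][:2]
a=np.radians(31); h=np.array([0.5503,0.0092])-0.0008*np.array([np.cos(a),np.sin(a)])
dz=.104
while dz<.116:
    dz+=.001; ctrl.movel([*h,.141+dz],max_speed=.02); s=get_state()
    if s['contact_force'][2]<-9: break
ctrl.pause(.5); s=get_state(); print(dz,s['tcp_pos'],s['width'],s['gripper_force'],s['contact_force'],s['time'])
for n in ('scene','side'):
    C=cam(n); I,D=vision.grab_frame(n); cv2.imwrite(f'pics/{n}4.png',I)
    v,u=np.nonzero(D>0); P=world(C,np.c_[u,v],D[v,u]); hsv=cv2.cvtColor(I,cv2.COLOR_BGR2HSV)[v,u]
    t=(P[:,2]>.033)&(P[:,2]<.041)&(np.hypot(P[:,0]-.52,P[:,1]+.15)<.05)
    print(n,'tape',t.sum(),P[t].mean(0) if t.any() else 0)
A=cv2.imread('pics/scene4.png')[130:330,180:380];B=cv2.imread('pics/side4.png')[110:310,190:390]
cv2.imwrite('pics/f.png',cv2.resize(np.hstack([A,B]),None,fx=2,fy=2))
```

```text
0.112 [0.55067798 0.00943761 0.25160913] 0.021583561025446465 49.439485520124435 [  8.84246954   1.40548557 -11.42512198] 20.7583
scene tape 284 [ 0.51690333 -0.14740786  0.03515609]
side tape 112 [ 0.52364682 -0.15042929  0.03560633]
```

View pics/f.png

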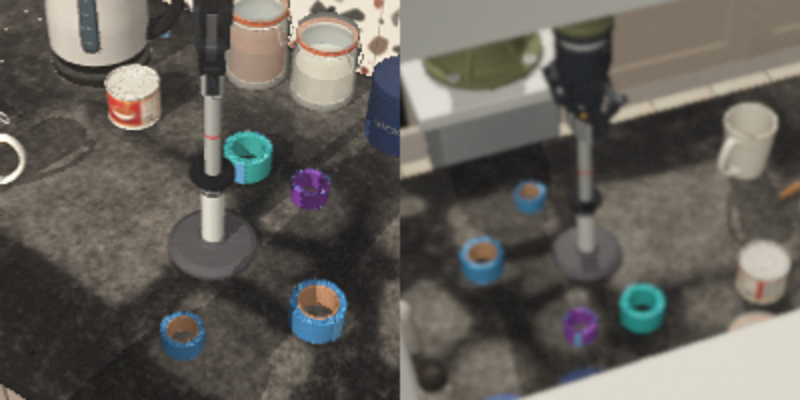

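The inner tube is out to its full 110 mm: the TCP rose 0.110 m and the stop is felt at 11 N. The first-stop mark shows at (212,137), the roll is flat at (318,312), and the other objects are undisturbed.

```bash
python3 -c "
from h import *
print(ticket.close_job())"
```

```text
the job is handed in; nothing more can be done
None
```

The job is handed in: the blue tape roll lies flat on the bare worktop clear of the mast, and the arm is holding the mast at its second stop with the button pressed; I did not move the mug, tin or salt shaker, and the robot clock read about 21 s.

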